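Load a vial into the bench labeller and start it

TASK

An amber vial lies at the foot of the labeller's sloped feed gutter. With the fingertips, push it steadily up the gutter until it drops into its seat on the rollers, against the back-stop roller, and stays there; never lift it, flick it or let it go running back down. Then, and only then, press the green start button right down and let go; do not press the red stop button, and leave the other things on the bench where they are.

Things in the scene. Friction and masses are not known exactly. Their poses are not given: they have to be found in the camera images.
- labeller: The fixed bench labeller: base plate 170 x 460 mm, sloped gutter, two black rollers, white and blue head with a label reel. Origin on the bench surface, z up. The vial is fed along its -y axis (level part of its travel); x runs across the gutter, along the vial. The head spans x +/-0.086, y -0.265 to -0.115 m, its top at z 0.150 m.
- lower_roller (a point): Middle of the axis of the black lower roller (26 mm in diameter, lying along the labeller's x, not turning), at the gutter's top. Once the vial's axis is pushed past it (farther along the labeller's -y) the vial drops 4.6 mm into the seat by itself; let go before that, it rolls back to the foot.
- back_stop (a point): Middle of the axis of the black back-stop roller, 26 mm in diameter, along x, 55 mm beyond and 21 mm higher than the lower one, not turning. The grey bearing plates at both ends of the rollers (x +/-0.062 m of the labeller) are up to 80 mm high.
- reel (a point): Middle of the paper label reel behind the head: flanges 136 mm in diameter, 90 mm wide along x, its top 208 mm above the bench; a grey side plate and a spindle carry it.
- gutter: The aluminium gutter. Origin: middle of the floor's upper face. Its x is the labeller's x, -y points up the slope (8 degrees), z is square to the floor. Floor 178 mm long, ending 9 mm short of the lower roller, whose top is flush with the floor plane. 106 mm wide between side guides 12 mm high; at the low end a foot lip stands 6 mm above the floor; beyond it is open.
- vial: The loose amber glass vial to load, 0.13 to 0.25 kg, lying across the gutter at its foot against the lip. Origin on its axis, in the middle of the straight barrel (52 mm in diameter, 66 mm long), 26 mm above the gutter floor. x runs along the axis: the base is at +33 mm, the neck narrows from -33 mm, the 21 mm aluminium crimp cap ends at -62 mm. y and z turn as it rolls.
- nest (a point): Where the vial's origin lies when it is seated on both rollers (at 0.0145, -0.0500, 0.0764 m in the labeller's frame; axes as the labeller's).
- start (a joint): Travel of the green start button, m: 0 up, 0.006 right down; a spring brings it back; right down takes 5 N.
- start_top (a point): Centre of the top face of the green start button, 28 mm across, on the head's top; pressed straight down.
- stop (a joint): Travel of the red stop button, m: 0 up, 0.006 right down. Not to be pressed.
- stop_top (a point): Centre of the top face of the red stop button, 28 mm across, 74 mm from the green one.
- done_vial_a: Bystander: labelled amber vial with a white paper band, standing on the bench on the far side of the gutter, 52 mm in diameter, 95 mm high. Origin under its centre.
- done_vial_b: Bystander: a second one like it.
- blue_rack: Bystander: blue microtube rack with white-capped tubes, 76 x 218 mm, 37 mm high. Origin under its centre.
- pink_rack: Bystander: empty pink tube rack, 93 x 144 mm, 31 mm high. Origin under its centre.
- tip_box: Bystander: blue box of yellow pipette tips, 86 x 122 mm, 66 mm high. Origin under its centre.
- microplate: Bystander: white 96-well plate, 86 x 128 mm, 15 mm high. Origin under its centre.
- petri_dish: Bystander: Petri dish with yellow agar, 92 mm in diameter, 16 mm high. Origin under its centre.
There are look-alikes about, which are no part of the job. Leave any pink, purple or yellow look-alike of the vial alone.

How it is judged:
On the way, in this order (a step that is already met when the one before it is completed fails the run):
1. the vial lies at rest in its seat on both rollers (x of vial in the frame of nest between -0.03 and 0.03 m and y of vial in the frame of nest between -0.005 and 0.005 m and z of vial in the frame of nest between -0.003 and 0.003 m and angle between the x axis of vial and the x axis of labeller, either way round below 0.1 rad and linear speed of vial below 0.02 m/s), for 0.3 s.
2. then the green start button is pressed right down (value of joint start above 0.0048 m), for 0.05 s.
At the end, for the whole second after the job is handed in: The vial lies at rest in its seat on both rollers, within 5 mm along the feed, 3 mm in height and 30 mm along its axis, square to the feed within 0.1 rad; both buttons are up again (all of step 1 and value of joint each of start, stop below 0.0015 m); the robot touches nothing.
It fails at once if the vial is lifted more than 10 mm off the gutter or tipped out of the level (z of vial in the frame of gutter above 0.036 m or angle between vial's own x axis and vertical below 1.27 rad or angle between vial's own x axis and vertical above 1.87 rad).
It fails at once if the vial is flicked, or let run back down the gutter (faster than 0.4 m/s) (linear speed of vial above 0.4 m/s).
It fails at once if start is pressed before the vial is seated (value of joint start above 0.003 m and not (x of vial in the frame of nest between -0.03 and 0.03 m and y of vial in the frame of nest between -0.005 and 0.005 m and z of vial in the frame of nest between -0.003 and 0.003 m and angle between the x axis of vial and the x axis of labeller, either way round below 0.1 rad)).
It fails at once if the red stop button is pressed (value of joint stop above 0.0025 m).
It fails at once if another thing on the bench is moved more than 20 mm (distance of any of done_vial_a, done_vial_b, blue_rack, pink_rack, tip_box, microplate, petri_dish from where it was at the start of the episode above 0.02 m).
It also fails if it takes over 48 s, if anything falls off the work surface, if the arm or the gripper's body presses on something with over 40 N, if the wrist force passes 120 N, or if a joint passes its speed limit or range.

ROBOT

A 6-joint arm with a two-finger parallel gripper is mounted at the origin on the work surface. World frame = base frame: x ahead of the robot, y to its left, z up, the work surface at z = 0. Lengths are in m, angles in rad, forces in N, time in s.
With the tool pointing down it reaches from about 0.425 to 0.95 m from the base axis. Payload 3.5 kg.
Tool frame: the origin (TCP) lies at the very end of the fingers, on their centre line; the grasp point (between the pads) lies 19 mm behind it; x points along the fingers, z is the direction in which the jaws open and shut, and the axes are right-handed (so a half turn about x gives the same grasp; the last joint's range is limited). The gripper opens to 85 mm and grips with 20 to 120 N. Pads are 22 mm wide; open, the fingers measure 114 mm over their backs; the gripper's body (76 mm by 85 mm) begins 54 mm behind the grasp point. The pads swing forward as they close: fully open they stand 13 mm farther back than shut.
Start: joints at [-1.37, 0.286, 1.577, -0, 1.279, -0.15], TCP at [0.232, -0.634, 0.231] pointing down, gripper open.
Joint ranges: [-2.77, 2.77], [-0.9, 2.22], [0.21, 2.48], [-1.53, 4.67], [0.24, 2.81], [-2.84, 2.84]. Speed limits (rad/s): [2.79, 2.79, 3.14, 3.14, 3.14, 3.14].

INTERFACE

Orientations are given as a rotation vector (axis times angle).
In Python, from station import bot gives the robot as it stands.
- The arm moves only by the tool jog_arm, never from a script. Its argument "rows" is a list of rows, each an object with "gripper": the opening in per cent of the stroke, from 0 (shut) to 100 (fully open); "slide": the shift along the tool's x, y, z in cm, a list of three; "dr": the turn, a rotation vector about the tool's x, y, z in degrees, a list of three. In form: [{"gripper": gripper, "slide": [dx, dy, dz], "dr": [rx, ry, rz]}, ...]. A call has 1 to 5 rows; each row is the pose to reach, as a shift and turn from the pose commanded when the call began, along the tool's axes at that moment; what a row does not reach only later rows make up. A row lasts 1/8 s, in which the tool goes at most 62.5 mm and 10.7 degrees, less where a joint would pass 70% of its speed; a pose out of reach is approached as far as the arm can. A call with a gripper value outside its range is refused whole. The fingers move at their own pace and stop on an object; "grip_force" is the grip in N (left out, the last holds). Time passes only in rows, so rows that repeat a pose let the fingers close. It gives the time, the measured TCP pose, the force and the opening at its end, in the units of the state.
- bot.read_state(): the state, without advancing time (a new reading comes with each control period).
- bot.capture(name): name is "side" or "top"; returns a dict with "img" (480x640x3 uint8, blue, green, red), "range_z" (480x640 float32, m along the optical axis (not along the pixel's ray), 0 where there is no reading), "camera_matrix" (3x3 intrinsics, pixels), "D" ([k1, k2, p1, p2, k3] as OpenCV has them; the pictures are not rectified), "extrinsics" (4x4, takes a point from camera to world coordinates). Camera axes: x right, y up, looking along -z (the intrinsics and any distortion apply to the point x, -y, -z); pixel columns grow to the right and rows downward; lengths in m; the calibration is good to about 2 mm. A picture is of the moment at which its call begins.
- bot.close_job(): hands the job in, once; it reports no verdict.
The state is a dict: "time": time; "joints": joint angles; "qvel": joint speeds; "joint_torque": joint torques, N m; "ee_pos": TCP position; "tool_rot": TCP orientation; "wrist_force": force on the tool from outside, world axes, zero at the start; "ft_torque": the same for the moment, N m; "grip_width": opening from 0.0 (shut) to 1.0 (fully open).
Only numpy, scipy, OpenCV 4.12 (cv2) and the standard library are available. Lean on these libraries where they do the work, as an engineer would, in place of code of your own. Each camera call takes 0.05 s, during which the arm holds its last target. There are 200 camera calls.

## Working session

There is one attempt and no reset: what is moved stays moved. The work goes in short steps, Python scripts to look and compute and a tool call to move; the robot and the scene stay as the last step left them, time stands still between calls to the robot, and variables do not carry over. Pictures are saved under pics/ and viewed, about 8 in all and at most 12, crops included, and the job is handed in when it is done.

Besides the shell and the picture viewer there is one more tool, called as name(argument=value, ...) on one line, values as JSON. jog_arm: Moves the arm, as the interface text tells. Its arguments: {"type":"object","properties":{"rows":{"type":"array","items":{"type":"object","properties":{"gripper":{"type":"number"},"slide":{"type":"array","items":{"type":"number"}},"dr":{"type":"array","items":{"type":"number"}}}}},"grip_force":{"type":"number"}},"required":["rows"]}

```bash
mkdir -p pics; cat > h.py <<'E'
import numpy as np, cv2
from station import bot
from scipy.spatial.transform import Rotation as R
def cap(n,tag):
    c=bot.capture(n); np.savez(f'/tmp/{tag}.npz',**c); cv2.imwrite(f'pics/{tag}.png',c['img']); return c
def load(tag): return dict(np.load(f'/tmp/{tag}.npz'))
def cloud(c):
    h,w=c['range_z'].shape
    u,v=np.meshgrid(np.arange(w,dtype=float),np.arange(h,dtype=float))
    p=cv2.undistortPoints(np.stack([u,v],-1).reshape(-1,1,2),c['camera_matrix'],c['D']).reshape(h,w,2)
    z=c['range_z'].astype(float)
    P=np.stack([p[...,0]*z,-p[...,1]*z,-z,np.ones_like(z)],-1)@c['extrinsics'].T
    P=P[...,:3]; P[z==0]=np.nan; return P
E
python3 - <<'E'
from h import *
for n in('top','side'):
    c=cap(n,n+'0'); print(n,c['extrinsics'].round(3).tolist(),c['camera_matrix'].round(1).tolist())
s=bot.read_state();print(s)
E
```

```text
top [[0.046, 0.979, -0.201, 0.385], [-0.999, 0.045, -0.012, -0.037], [-0.003, 0.201, 0.98, 1.194], [0.0, 0.0, 0.0, 1.0]] [[463.8, 0.0, 315.9], [0.0, 463.8, 245.0], [0.0, 0.0, 1.0]]
side [[-0.793, 0.363, -0.489, -0.214], [-0.609, -0.471, 0.638, 1.03], [0.001, 0.804, 0.594, 1.098], [0.0, 0.0, 0.0, 1.0]] [[539.3, 0.0, 325.6], [0.0, 539.3, 240.1], [0.0, 0.0, 1.0]]
{'time': 0.1, 'joints': array([-1.37002894e+00,  2.87093931e-01,  1.57804720e+00,  2.52413492e-05,
        1.27864280e+00, -1.50035884e-01]), 'qvel': array([ 0.00011729, -0.00113452, -0.00469228,  0.00054109,  0.00067644,
       -0.00042794]), 'joint_torque': array([ 7.55901638e-04, -4.07296765e+01, -2.93700385e+01, -1.66098339e-04,
        3.42748310e-03,  2.40624800e-07]), 'ee_pos': array([ 0.23185302, -0.63328199,  0.2300653 ]), 'tool_rot': array([ 0.94850249,  1.35659189, -0.94597727]), 'wrist_force': array([ 0.53538448, -0.55398277,  0.55746671]), 'ft_torque': array([ 0.019611  ,  0.03816295, -0.0030429 ]), 'grip_width': 0.9986866490665328}
```

View pics/top0.png

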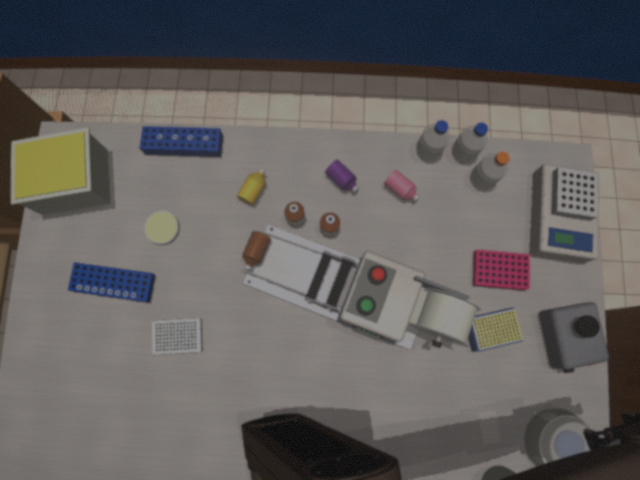

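View pics/side0.png

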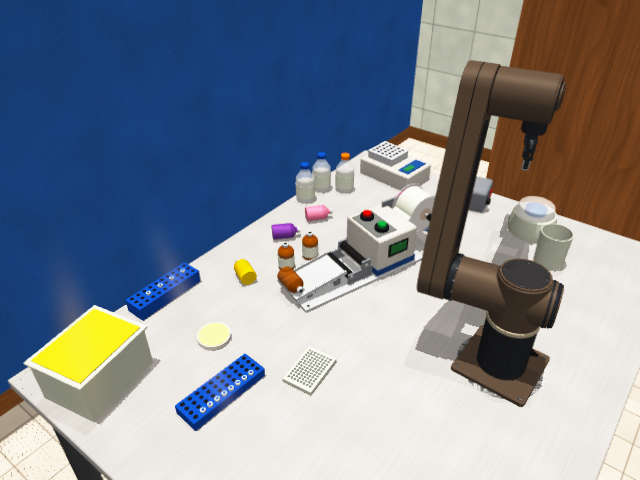

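The top picture shows the amber vial lying at (256,248) at the gutter's foot, with its cap at (247,268). The rollers are at about (318,277) and (341,283), the green button at (366,305) and the red one at (378,274). The lying look-alikes are yellow (252,187), purple (342,176) and pink (401,186). The two standing amber vials with white bands, (294,212) and (330,223), are the finished ones. Only the vial at (256,248) is amber, unbanded and lying in the gutter. I'll confirm it in a crop and measure.

```bash
python3 - <<'E'
from h import *
c=load('top0');P=cloud(c);im=c['img']
cv2.imwrite('pics/crop1.png',cv2.resize(im[200:360,230:490],None,fx=3,fy=3,interpolation=cv2.INTER_CUBIC))
hsv=cv2.cvtColor(im,cv2.COLOR_BGR2HSV)
def blob(m,name,u0,u1,v0,v1):
    k=np.zeros(m.shape,bool);k[v0:v1,u0:u1]=m[v0:v1,u0:u1]
    n,l,s,ce=cv2.connectedComponentsWithStats(k.astype(np.uint8));i=1+s[1:,4].argmax();k=l==i
    Q=P[k];print(name,s[i],ce[i].round(1),'med',np.nanmedian(Q,0).round(4),'max z',np.nanpercentile(Q[:,2],98).round(4));return Q
H,S,V=[hsv[...,i].astype(int) for i in range(3)]
g=blob((H>45)&(H<80)&(S>120),'green',345,400,285,330)
r=blob(((H<8)|(H>172))&(S>150),'red',360,400,255,290)
v=blob(((H<18)|(H>172))&(S>90),'vial',236,275,228,276)
k=blob(V<60,'rollA',308,328,245,310); k2=blob(V<60,'rollB',331,352,250,315)
for q in(v,k,k2):
    q=q[~np.isnan(q[:,0])]
    rc=cv2.minAreaRect(q[:,:2].astype(np.float32)*1000);print(rc)
for q in (k,k2):
    q=q[q[:,2]>np.nanpercentile(q[:,2],60)];print('ridge',q.mean(0).round(4),np.linalg.svd(q-q.mean(0))[2][0].round(3))
d=(r.mean(0) if 0 else np.nanmedian(r,0))-np.nanmedian(g,0);print('g->r',d.round(4),np.linalg.norm(d))
for n in('top0','side0'):
    c=load(n);Q=cloud(c).reshape(-1,3)
    m=(abs(Q[:,2]-.15)<.004)&(Q[:,1]<0)&(Q[:,1]>-.4)&(Q[:,0]<.75)&(Q[:,0]>.35);q=Q[m]
    print(n,'headtop',m.sum(),np.median(q[:,2]),cv2.minAreaRect(q[:,:2].astype(np.float32)*1000))
E
```

```text
Traceback (most recent call last):
ValueError: attempt to get argmax of an empty sequence
```

View pics/crop1.png

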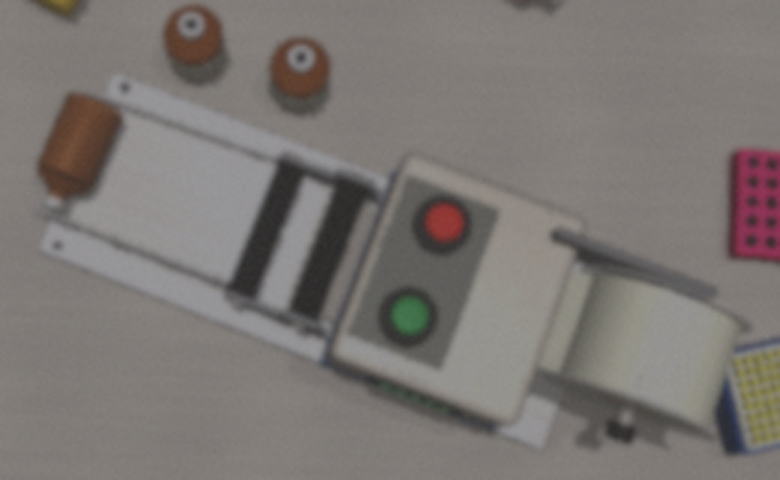

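The crop confirms the plain amber vial at crop (80,140), cap at (55,205), neck pointing toward the robot. The rollers are at crop (267,225) and (330,245), green at (408,315) and red at (443,222).

```bash
python3 - <<'E'
from h import *
c=load('top0');P=cloud(c);im=c['img']
hsv=cv2.cvtColor(im,cv2.COLOR_BGR2HSV)
print(hsv[305,366],hsv[274,378],hsv[248,256],hsv[277,318],hsv[283,338])
def blob(m,name,u0,u1,v0,v1):
    k=np.zeros(m.shape,bool);k[v0:v1,u0:u1]=m[v0:v1,u0:u1]
    n,l,s,ce=cv2.connectedComponentsWithStats(k.astype(np.uint8));i=1+s[1:,4].argmax();k=l==i
    Q=P[k];Q=Q[~np.isnan(Q[:,0])];print(name,s[i],ce[i].round(1),'med',np.median(Q,0).round(4),'z98',np.percentile(Q[:,2],98).round(4));return Q
H,S,V=[hsv[...,i].astype(int) for i in range(3)]
g=blob((H>45)&(H<90)&(S>70),'green',350,385,290,322)
r=blob(((H<8)|(H>172))&(S>110),'red',362,395,260,290)
v=blob(((H<18)|(H>172))&(S>80),'vial',236,275,228,276)
k=blob(V<75,'rollA',300,328,245,305); k2=blob(V<75,'rollB',325,354,250,312)
for q in(v,k,k2): print(cv2.minAreaRect(q[:,:2].astype(np.float32)*1000))
for q in (k,k2):
    q=q[q[:,2]>np.percentile(q[:,2],60)];print('ridge',q.mean(0).round(4),np.linalg.svd(q-q.mean(0))[2][0].round(3))
d=np.median(r,0)-np.median(g,0);print('g->r',d.round(4),np.linalg.norm(d))
for n in('top0','side0'):
    Q=cloud(load(n)).reshape(-1,3)
    m=(abs(Q[:,2]-.15)<.004)&(Q[:,1]<0)&(Q[:,1]>-.4)&(Q[:,0]<.75)&(Q[:,0]>.35);q=Q[m]
    if m.sum()>5: print(n,'headtop',m.sum(),np.median(q[:,2]),cv2.minAreaRect(q[:,:2].astype(np.float32)*1000))
E
```

```text
[ 66 107 114] [  1 164 145] [ 11 124 103] [15 10 50] [15 11 47]
green [360 299  13  12 125] [366.2 304.6] med [ 0.465  -0.1406  0.1727] z98 0.1773
red [372 268  13  13 129] [377.8 273.7] med [ 0.5348 -0.1652  0.1725] z98 0.1766
vial [244 232  25  34 547] [255.4 247.8] med [0.5998 0.1252 0.0788] z98 0.085
rollA [306 253  22  46 371] [318.1 277. ] med [ 0.5377 -0.0324  0.0528] z98 0.0582
rollB [325 254  29  53 560] [337.9 278.6] med [ 0.5354 -0.0817  0.0729] z98 0.0787
((598.1792602539062, 127.30668640136719), (44.27748107910156, 81.10147094726562), 72.47712707519531)
((541.2166137695312, -33.26325607299805), (21.32821273803711, 117.04969787597656), 70.10716247558594)
((531.5199584960938, -65.25689697265625), (76.45069885253906, 118.92658996582031), 71.43167114257812)
ridge [ 0.5405 -0.0304  0.0554] [-0.948  0.317 -0.005]
ridge [ 0.5245 -0.0821  0.0757] [-0.951  0.31   0.007]
g->r [ 0.0698 -0.0246 -0.0002] 0.0739989171715172
top0 headtop 3990 0.14970863636331067 ((468.7962646484375, -246.6411895751953), (288.4808044433594, 168.56320190429688), 71.2197036743164)
side0 headtop 896 0.1484734106524167 ((474.80389404296875, -223.4108123779297), (254.22267150878906, 164.56558227539062), 71.76759338378906)
```

```bash
cat >> h.py <<'E'
yaw=np.radians(-19.0); ex=np.array([np.cos(yaw),np.sin(yaw),0]); ey=np.array([-np.sin(yaw),np.cos(yaw),0])
O=np.array([.551,-.001,0]); RL=np.stack([ex,ey,[0,0,1]],1)
def toL(p): return (np.asarray(p)-O)@RL
def toW(p): return O+RL@np.asarray(p,float)
def Rt(sg): # tool x down, z = sg*ex
    x=np.array([0,0,-1.]);z=sg*ex;return np.stack([x,np.cross(z,x),z],1)
def plan(*pl,sg=None):
    s=bot.read_state();Rc=R.from_rotvec(s['tool_rot']).as_matrix();p=s['ee_pos']
    print('t',round(s['time'],2),'L',toL(p).round(4),'F',s['wrist_force'].round(1),'grip',round(s['grip_width'],3),'q',s['joints'].round(2))
    if sg is None: sg=np.sign((Rc[:,2]@ex))
    dr=R.from_matrix(Rc.T@Rt(sg)).as_rotvec(degrees=True)
    for q in pl: print(q,'slide',((toW(q)-p)@Rc*100).round(2),'dr',dr.round(1))
E
python3 - <<'E'
from h import *
for s in(1,-1): plan([.005,.21,.30],sg=s)
P=cloud(load('top0'));v=P[225:280,236:280].reshape(-1,3);v=v[~np.isnan(v[:,0])]
L=toL(v);m=(L[:,2]>.065)&(abs(L[:,0])<.06);print('barrel x',np.percentile(L[m],[1,50,99],axis=0).round(4))
t=L[m&(L[:,2]>.078)];print('ridge',t.mean(0).round(4),np.polyfit(t[:,0],t[:,1],1).round(3))
for q in([.005,.185,.05],):print(toW(q))
s=bot.read_state();print(R.from_rotvec(s['tool_rot']).as_matrix().round(2))
E
```

```text
t 0.1 L [-0.0959 -0.7017  0.2301] F [ 0.5 -0.6  0.6] grip 0.999 q [-1.37  0.29  1.58  0.    1.28 -0.15]
[0.005, 0.21, 0.3] slide [ -6.83  65.33 -64.41] dr [-50.9  -0.1  -0.1]
t 0.1 L [-0.0959 -0.7017  0.2301] F [ 0.5 -0.6  0.6] grip 0.999 q [-1.37  0.29  1.58  0.    1.28 -0.15]
[0.005, 0.21, 0.3] slide [ -6.83  65.33 -64.41] dr [ 1.291e+02 -1.000e-01  1.000e-01]
barrel x [[-0.0424  0.1153  0.0655]
 [ 0.005   0.1356  0.0783]
 [ 0.0455  0.1606  0.0859]]
ridge [0.0098 0.138  0.0813] [0.021 0.138]
[0.6159577 0.1722931 0.05     ]
[[-0.    0.94  0.34]
 [ 0.    0.34 -0.94]
 [-1.    0.   -0.  ]]
```

jog_arm(rows=[{"gripper": 35, "slide": [-7, 0, 0], "dr": [0, 0, 0]}, {"gripper": 35, "slide": [-7, 4, -4], "dr": [-10, 0, 0]}, {"gripper": 35, "slide": [-7, 8, -8], "dr": [-20, 0, 0]}, {"gripper": 35, "slide": [-7, 12, -12], "dr": [-30, 0, 0]}, {"gripper": 35, "slide": [-7, 16, -16], "dr": [-40, 0, 0]}])

```text
time: 0.72
ee_pos: [0.3277, -0.4267, 0.3008]
tool_rot: [0.405, 1.533, -0.404]
wrist_force: [1.0, 1.0, -0.1]
grip_width: 0.35
```

```bash
python3 -c "
from h import *
plan([.010,.215,.30])"
```

```text
t 0.72 L [-0.0726 -0.4752  0.3008] F [ 1.   1.  -0.1] grip 0.35 q [-1.1  -0.06  1.83  0.    1.37 -0.59]
[0.01, 0.215, 0.3] slide [ 0.12 69.36 -4.57] dr [-10.6  -0.   -0. ]
```

jog_arm(rows=[{"gripper": 35, "slide": [0, 6, 0], "dr": [-5, 0, 0]}, {"gripper": 35, "slide": [0, 12, -1], "dr": [-10.6, 0, 0]}, {"gripper": 35, "slide": [0, 18, -1], "dr": [-10.6, 0, 0]}, {"gripper": 35, "slide": [0, 24, -2], "dr": [-10.6, 0, 0]}, {"gripper": 35, "slide": [0, 30, -2], "dr": [-10.6, 0, 0]}])

```text
time: 1.35
ee_pos: [0.4596, -0.1565, 0.3011]
tool_rot: [0.264, 1.555, -0.265]
wrist_force: [1.4, 0.3, 0.1]
grip_width: 0.35
```

```bash
python3 -c "
from h import *
plan([.010,.215,.20])"
```

```text
t 1.35 L [-0.0358 -0.1768  0.3011] F [1.4 0.3 0.1] grip 0.35 q [-0.54 -0.19  1.95 -0.    1.39 -0.2 ]
[0.01, 0.215, 0.2] slide [10.11 39.21  4.37] dr [-0.3 -0.   0. ]
```

jog_arm(rows=[{"gripper": 35, "slide": [0, 6, 1], "dr": [0, 0, 0]}, {"gripper": 35, "slide": [0, 12, 2], "dr": [0, 0, 0]}, {"gripper": 35, "slide": [0, 18, 3], "dr": [0, 0, 0]}, {"gripper": 35, "slide": [0, 24, 4], "dr": [0, 0, 0]}, {"gripper": 35, "slide": [1, 30, 4.4], "dr": [-0.3, 0, 0]}])

```text
time: 1.98
ee_pos: [0.6012, 0.1119, 0.2917]
tool_rot: [0.26, 1.553, -0.26]
wrist_force: [0.7, -0.4, 0.1]
grip_width: 0.352
```

jog_arm(rows=[{"gripper": 35, "slide": [3, 5, 0], "dr": [0, 0, 0]}, {"gripper": 35, "slide": [5, 9, 0], "dr": [0, 0, 0]}, {"gripper": 35, "slide": [9, 9.2, 0], "dr": [0, 0, 0]}, {"gripper": 35, "slide": [13, 9.2, 0], "dr": [0, 0, 0]}, {"gripper": 35, "slide": [15, 9.2, 0], "dr": [0, 0, 0]}])

```text
time: 2.6
ee_pos: [0.6282, 0.1969, 0.1376]
tool_rot: [0.259, 1.56, -0.262]
wrist_force: [-0.1, 0.5, -0.6]
grip_width: 0.351
```

```bash
python3 -c "
from h import *
plan([.010,.195,.052],[.010,.178,.049],[.010,-.005,.0735])"
```

```text
t 2.6 L [0.0086 0.2123 0.1376] F [-0.1  0.5 -0.6] grip 0.351 q [ 0.15  0.34  1.69 -0.    1.12  0.48]
[0.01, 0.195, 0.052] slide [ 8.57 -1.7   0.18] dr [ 0.  -0.3  0.1]
[0.01, 0.178, 0.049] slide [ 8.87 -3.4   0.18] dr [ 0.  -0.3  0.1]
[0.01, -0.005, 0.0735] slide [  6.47 -21.71   0.17] dr [ 0.  -0.3  0.1]
```

jog_arm(rows=[{"gripper": 35, "slide": [4, 0, 0.2], "dr": [0, 0, 0]}, {"gripper": 35, "slide": [8, 0, 0.2], "dr": [0, 0, 0]}, {"gripper": 35, "slide": [9.4, 0, 0.2], "dr": [0, 0, 0]}, {"gripper": 35, "slide": [9.4, -1.5, 0.2], "dr": [0, 0, 0]}, {"gripper": 35, "slide": [9.4, -2.5, 0.2], "dr": [0, 0, 0]}])

```text
time: 3.22
ee_pos: [0.6251, 0.1718, 0.0496]
tool_rot: [0.261, 1.552, -0.26]
wrist_force: [0.7, 0.8, 0.6]
grip_width: 0.353
```

```bash
python3 -c "
from h import *
plan([.010,.178,.044],[.010,-.005,.0695])
c=cap('side','side1');cv2.imwrite('pics/s1.png',cv2.resize(c['img'][190:340,230:450],None,fx=3.5,fy=3.5,interpolation=cv2.INTER_CUBIC))"
```

```text
t 3.23 L [0.0138 0.1875 0.0496] F [0.7 0.8 0.6] grip 0.353 q [ 0.11  0.42  1.76 -0.    0.96  0.44]
[0.01, 0.178, 0.044] slide [ 0.55 -0.95 -0.38] dr [-0.   0.2 -0.1]
[0.01, -0.005, 0.0695] slide [ -2.02 -19.25  -0.36] dr [-0.   0.2 -0.1]
```

View pics/s1.png

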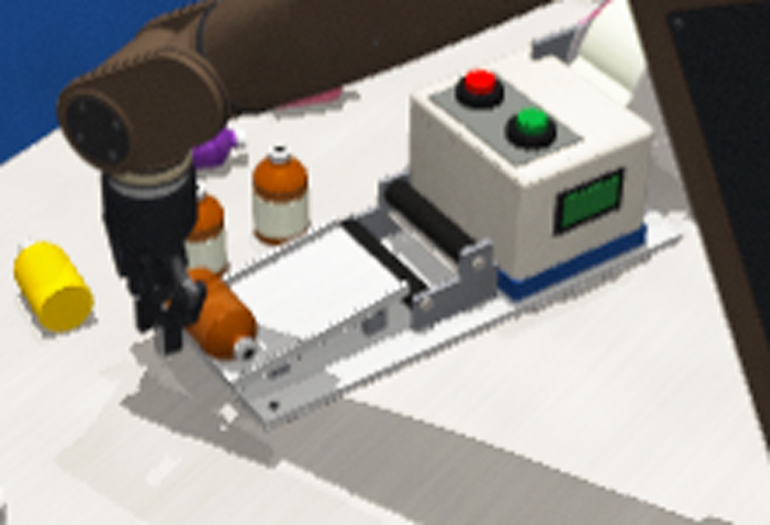

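jog_arm(rows=[{"gripper": 35, "slide": [0, -0.5, 0], "dr": [0, 0, 0]}, {"gripper": 35, "slide": [0, -0.9, 0], "dr": [0, 0, 0]}, {"gripper": 35, "slide": [0, -1.2, 0], "dr": [0, 0, 0]}, {"gripper": 35, "slide": [-0.05, -1.6, 0], "dr": [0, 0, 0]}, {"gripper": 35, "slide": [-0.1, -2.1, 0], "dr": [0, 0, 0]}])

```text
time: 3.9
ee_pos: [0.6179, 0.1533, 0.0493]
tool_rot: [0.261, 1.553, -0.259]
wrist_force: [1.0, 2.6, 2.1]
grip_width: 0.348
```

```bash
cat > v.py <<'E'
from h import *
import sys
plan([.010,-.005,.0695])
for n in ('top','side'):
    c=cap(n,n+sys.argv[1]);P=cloud(c);h=cv2.cvtColor(c['img'],cv2.COLOR_BGR2HSV).astype(int)
    L=toL(P);m=((h[...,0]<18)|(h[...,0]>172))&(h[...,1]>80)&(abs(L[...,0])<.07)&(L[...,1]<.2)&(L[...,1]>-.1)&(L[...,2]>.035)&(L[...,2]<.13)
    q=L[m]
    if len(q)>20:
        # barrel cylinder fit, r=26mm, free axis y,z and yaw
        q=q[(q[:,0]>np.percentile(q[:,0],97)-.06)]
        from scipy.optimize import least_squares
        f=lambda a:np.hypot((q[:,1]-a[0]-a[2]*(q[:,0]-.01))*np.cos(a[2]),q[:,2]-a[1])-.026
        r=least_squares(f,[q[:,1].mean(),np.percentile(q[:,2],98)-.026,0],loss='soft_l1',f_scale=.002)
        print(n,len(q),'axis y,z,yaw',r.x.round(4),'x97',np.percentile(q[:,0],97).round(4))
    else: print(n,'hidden',len(q))
E
python3 v.py 2
```

```text
t 3.9 L [0.013  0.1676 0.0493] F [1.  2.6 2.1] grip 0.348 q [0.08 0.4  1.79 0.   0.95 0.41]
[0.01, -0.005, 0.0695] slide [ -2.05 -17.26  -0.3 ] dr [ 0.   0.1 -0.1]
top 317 axis y,z,yaw [ 0.1324  0.0582 -0.0089] x97 0.042
side 185 axis y,z,yaw [ 0.1311  0.0538 -0.0012] x97 0.0337
```

jog_arm(rows=[{"gripper": 35, "slide": [0, -0.5, -0.2], "dr": [0, 0, 0]}, {"gripper": 35, "slide": [0, -1.1, -0.2], "dr": [0, 0, 0]}, {"gripper": 35, "slide": [0, -1.8, -0.2], "dr": [0, 0, 0]}, {"gripper": 35, "slide": [0, -2.5, -0.2], "dr": [0, 0, 0]}, {"gripper": 35, "slide": [-0.05, -3.2, -0.2], "dr": [0, 0, 0]}])

```text
time: 4.62
ee_pos: [0.6045, 0.1227, 0.0488]
tool_rot: [0.26, 1.555, -0.26]
wrist_force: [1.2, 2.4, 2.4]
grip_width: 0.349
```

```bash
python3 v.py 3
```

```text
t 4.62 L [0.0103 0.1344 0.0488] F [1.2 2.4 2.4] grip 0.349 q [0.04 0.37 1.84 0.   0.94 0.37]
[0.01, -0.005, 0.0695] slide [ -2.07 -13.94  -0.03] dr [-0. -0.  0.]
top 288 axis y,z,yaw [0.0988 0.0626 0.0041] x97 0.0413
side 174 axis y,z,yaw [0.0969 0.0583 0.0144] x97 0.0286
```

jog_arm(rows=[{"gripper": 35, "slide": [-0.1, -0.7, 0], "dr": [0, 0, 0]}, {"gripper": 35, "slide": [-0.2, -1.4, 0], "dr": [0, 0, 0]}, {"gripper": 35, "slide": [-0.3, -2.1, 0], "dr": [0, 0, 0]}, {"gripper": 35, "slide": [-0.4, -2.8, 0], "dr": [0, 0, 0]}, {"gripper": 35, "slide": [-0.5, -3.5, 0], "dr": [0, 0, 0]}])

```text
time: 5.35
ee_pos: [0.5932, 0.0897, 0.0539]
tool_rot: [0.26, 1.555, -0.26]
wrist_force: [-0.4, 2.3, 2.2]
grip_width: 0.35
```

jog_arm(rows=[{"gripper": 35, "slide": [-0.1, -0.7, 0], "dr": [0, 0, 0]}, {"gripper": 35, "slide": [-0.2, -1.4, 0], "dr": [0, 0, 0]}, {"gripper": 35, "slide": [-0.3, -2.1, 0], "dr": [0, 0, 0]}, {"gripper": 35, "slide": [-0.4, -2.8, 0], "dr": [0, 0, 0]}, {"gripper": 35, "slide": [-0.5, -3.5, 0], "dr": [0, 0, 0]}])

```text
time: 5.98
ee_pos: [0.5818, 0.0566, 0.0589]
tool_rot: [0.26, 1.555, -0.26]
wrist_force: [1.8, 2.2, 2.7]
grip_width: 0.351
```

```bash
python3 v.py 4
```

```text
t 5.97 L [0.0103 0.0645 0.0589] F [1.8 2.2 2.7] grip 0.351 q [-0.08  0.29  1.91 -0.    0.94  0.26]
[0.01, -0.005, 0.0695] slide [-1.06 -6.95 -0.03] dr [0. 0. 0.]
top 182 axis y,z,yaw [0.0297 0.0732 0.0204] x97 0.0414
side 156 axis y,z,yaw [ 0.0157  0.0662 -0.3486] x97 0.0346
```

jog_arm(rows=[{"gripper": 35, "slide": [-0.1, -0.7, 0], "dr": [0, 0, 0]}, {"gripper": 35, "slide": [-0.2, -1.4, 0], "dr": [0, 0, 0]}, {"gripper": 35, "slide": [-0.3, -2.1, 0], "dr": [0, 0, 0]}, {"gripper": 35, "slide": [-0.4, -2.8, 0], "dr": [0, 0, 0]}, {"gripper": 35, "slide": [-0.45, -3.3, 0], "dr": [0, 0, 0]}])

```text
time: 6.7
ee_pos: [0.571, 0.0253, 0.0634]
tool_rot: [0.261, 1.555, -0.261]
wrist_force: [1.1, 1.9, 2.3]
grip_width: 0.349
```

jog_arm(rows=[{"gripper": 35, "slide": [-0.05, -0.5, 0], "dr": [0, 0, 0]}, {"gripper": 35, "slide": [-0.1, -1.0, 0], "dr": [0, 0, 0]}, {"gripper": 35, "slide": [-0.15, -1.4, 0], "dr": [0, 0, 0]}, {"gripper": 35, "slide": [-0.2, -1.8, 0], "dr": [0, 0, 0]}, {"gripper": 35, "slide": [-0.25, -2.2, 0], "dr": [0, 0, 0]}])

```text
time: 7.32
ee_pos: [0.5646, 0.0057, 0.0666]
tool_rot: [0.262, 1.554, -0.259]
wrist_force: [1.7, 5.6, 3.8]
grip_width: 0.349
```

```bash
python3 v.py 5
```

```text
t 7.33 L [0.0107 0.0108 0.0666] F [1.7 5.6 3.8] grip 0.349 q [-0.17  0.24  1.96  0.    0.94  0.16]
[0.01, -0.005, 0.0695] slide [-0.29 -1.58 -0.07] dr [-0.   0.1 -0.1]
top 90 axis y,z,yaw [-0.0236  0.0814  0.0156] x97 0.0433
side 29 axis y,z,yaw [-0.0436  0.0831  0.6246] x97 0.0625
```

jog_arm(rows=[{"gripper": 35, "slide": [0, -0.3, 0], "dr": [0, 0, 0]}, {"gripper": 35, "slide": [-0.05, -0.6, 0], "dr": [0, 0, 0]}, {"gripper": 35, "slide": [-0.1, -0.9, 0], "dr": [0, 0, 0]}, {"gripper": 35, "slide": [-0.1, -1.2, 0], "dr": [0, 0, 0]}, {"gripper": 35, "slide": [-0.1, -1.4, 0], "dr": [0, 0, 0]}])

```text
time: 8.05
ee_pos: [0.5593, -0.0085, 0.0667]
tool_rot: [0.26, 1.555, -0.26]
wrist_force: [0.1, 0.6, -0.2]
grip_width: 0.35
```

```bash
python3 v.py 6
```

```text
t 8.05 L [ 0.0103 -0.0044  0.0667] F [ 0.1  0.6 -0.2] grip 0.35 q [-0.2   0.23  1.97 -0.    0.94  0.14]
[0.01, -0.005, 0.0695] slide [-0.28 -0.06 -0.03] dr [-0. -0.  0.]
top 192 axis y,z,yaw [-0.049   0.0751  0.0038] x97 0.0424
side 224 axis y,z,yaw [ 1.9917  0.0839 -1.5824] x97 0.0231
```

The force has dropped to zero and the vial's axis is at y -0.049, which matches the seat. I'll retreat and look.

jog_arm(rows=[{"gripper": 35, "slide": [0, 1, 0], "dr": [0, 0, 0]}, {"gripper": 35, "slide": [0, 3, 0], "dr": [0, 0, 0]}, {"gripper": 35, "slide": [-5, 4, 0], "dr": [0, 0, 0]}, {"gripper": 0, "slide": [-11, 4, 0], "dr": [0, 0, 0]}, {"gripper": 0, "slide": [-16, 4, 0], "dr": [0, 0, 0]}])

```text
time: 8.78
ee_pos: [0.5731, 0.0314, 0.2294]
tool_rot: [0.259, 1.553, -0.259]
wrist_force: [0.4, -0.1, 0.5]
grip_width: -0.001
```

```bash
python3 v.py 7; python3 - <<'E'
from h import *
g=toL([.465,-.1406,.1727]);print(g.round(4));plan([g[0],g[1],.22])
c=load('side7');cv2.imwrite('pics/s7.png',cv2.resize(c['img'][190:340,250:470],None,fx=3.5,fy=3.5,interpolation=cv2.INTER_CUBIC))
P=cloud(c);h=cv2.cvtColor(c['img'],cv2.COLOR_BGR2HSV)
m=(h[...,0]>45)&(h[...,0]<80)&(h[...,1]>120);L=toL(P);m&=(L[...,2]>.155)&(L[...,2]<.19)&(abs(L[...,0])<.09)
q=P[m];print(len(q),np.median(q,0).round(4),np.percentile(q[:,2],[10,50,90]).round(4),np.median(L[m],0).round(4))
E
```

```text
t 8.78 L [0.0104 0.0378 0.2294] F [ 0.4 -0.1  0.5] grip -0.001 q [-0.12  0.07  1.83  0.    1.24  0.21]
[0.01, -0.005, 0.0695] slide [15.99 -4.29 -0.07] dr [ 0.1  0.1 -0. ]
top 534 axis y,z,yaw [-0.0489  0.0754  0.0015] x97 0.0435
side 277 axis y,z,yaw [-0.0465  0.0729 -0.0333] x97 0.0489
[-0.0359 -0.16    0.1727]
t 8.88 L [0.0139 0.0385 0.2353] F [1.3 0.  0.9] grip -0.005 q [-0.12  0.06  1.83  0.    1.24  0.21]
[np.float64(-0.03586528313932219), np.float64(-0.15999325443698012), 0.22] slide [  1.39 -19.84  -5.03] dr [ 0.1  0.8 -0.2]
61 [ 0.465  -0.1334  0.1683] [0.1607 0.1683 0.1725] [-0.0369 -0.1536  0.1683]
```

View pics/s7.png

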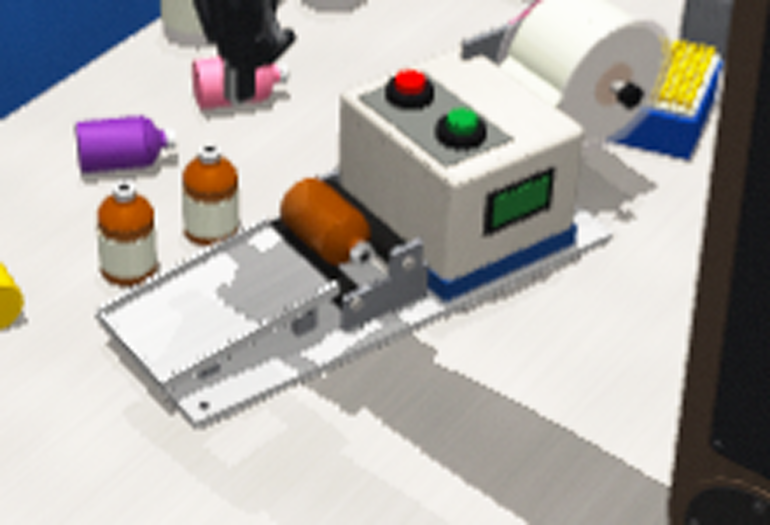

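The picture shows the vial seated between the rollers at crop (325,220). The green button at crop (462,122) is up. Now to the button.

jog_arm(rows=[{"gripper": 0, "slide": [0, -5, -1.2], "dr": [0, 0, 0]}, {"gripper": 0, "slide": [0, -10, -2.4], "dr": [0, 0, 0]}, {"gripper": 0, "slide": [0, -15, -3.6], "dr": [0, 0, 0]}, {"gripper": 0, "slide": [0, -19.8, -4.7], "dr": [0, 0, 0]}, {"gripper": 0, "slide": [0, -19.8, -4.7], "dr": [0, 0, 0]}])

```text
time: 9.5
ee_pos: [0.4627, -0.1434, 0.2263]
tool_rot: [0.263, 1.555, -0.263]
wrist_force: [0.4, 0.1, 0.2]
grip_width: 0.001
```

```bash
python3 -c "
from h import *
plan([-.036,-.160,.185])
plan([-.036,-.160,.170])"
```

```text
t 9.5 L [-0.0371 -0.1634  0.2263] F [0.4 0.1 0.2] grip 0.001 q [-0.51 -0.14  2.04 -0.    1.24 -0.17]
[-0.036, -0.16, 0.185] slide [4.13 0.34 0.12] dr [-0.2 -0.  -0. ]
t 9.5 L [-0.0371 -0.1634  0.2263] F [0.4 0.1 0.2] grip 0.001 q [-0.51 -0.14  2.04 -0.    1.24 -0.17]
[-0.036, -0.16, 0.17] slide [5.63 0.34 0.12] dr [-0.2 -0.  -0. ]
```

jog_arm(rows=[{"gripper": 0, "slide": [3, 0.3, 0.1], "dr": [0, 0, 0]}, {"gripper": 0, "slide": [4.4, 0.3, 0.1], "dr": [0, 0, 0]}, {"gripper": 0, "slide": [4.8, 0.3, 0.1], "dr": [0, 0, 0]}, {"gripper": 0, "slide": [5.1, 0.3, 0.1], "dr": [0, 0, 0]}, {"gripper": 0, "slide": [5.1, 0.3, 0.1], "dr": [0, 0, 0]}])

```text
time: 10.12
ee_pos: [0.4659, -0.1397, 0.1763]
tool_rot: [0.26, 1.554, -0.26]
wrist_force: [0.6, -0.2, 0.6]
grip_width: 0.0
```

jog_arm(rows=[{"gripper": 0, "slide": [0.2, 0, 0], "dr": [0, 0, 0]}, {"gripper": 0, "slide": [0.3, 0, 0], "dr": [0, 0, 0]}, {"gripper": 0, "slide": [0.4, 0, 0], "dr": [0, 0, 0]}, {"gripper": 0, "slide": [0.4, 0, 0], "dr": [0, 0, 0]}])

```text
time: 10.62
ee_pos: [0.4659, -0.1399, 0.1723]
tool_rot: [0.26, 1.554, -0.261]
wrist_force: [0.1, -0.1, 2.2]
grip_width: 0.004
```

jog_arm(rows=[{"gripper": 0, "slide": [0.2, 0, 0], "dr": [0, 0, 0]}, {"gripper": 0, "slide": [0.4, 0, 0], "dr": [0, 0, 0]}, {"gripper": 0, "slide": [0.4, 0, 0], "dr": [0, 0, 0]}])

```text
time: 11.0
ee_pos: [0.4659, -0.1399, 0.1682]
tool_rot: [0.26, 1.554, -0.26]
wrist_force: [-0.3, 0.5, 4.9]
grip_width: -0.001
```

jog_arm(rows=[{"gripper": 0, "slide": [0.1, 0, 0], "dr": [0, 0, 0]}, {"gripper": 0, "slide": [0.2, 0, 0], "dr": [0, 0, 0]}, {"gripper": 0, "slide": [0.2, 0, 0], "dr": [0, 0, 0]}])

```text
time: 11.38
ee_pos: [0.466, -0.14, 0.1679]
tool_rot: [0.26, 1.555, -0.26]
wrist_force: [-3.2, 1.7, 12.1]
grip_width: 0.003
```

The button has bottomed out: 12 N with no further travel. Releasing.

jog_arm(rows=[{"gripper": 0, "slide": [-1, 0, 0], "dr": [0, 0, 0]}, {"gripper": 0, "slide": [-4, 0, 0], "dr": [0, 0, 0]}, {"gripper": 0, "slide": [-8, 0, 0], "dr": [0, 0, 0]}, {"gripper": 0, "slide": [-10, 6, 0], "dr": [0, 0, 0]}, {"gripper": 0, "slide": [-10, 12, 0], "dr": [0, 0, 0]}])

```text
time: 12.0
ee_pos: [0.5053, -0.0259, 0.2674]
tool_rot: [0.262, 1.552, -0.263]
wrist_force: [0.8, 0.7, -0.1]
grip_width: -0.003
```

jog_arm(rows=[{"gripper": 0, "slide": [0, 6, 0], "dr": [0, 0, 0]}, {"gripper": 0, "slide": [0, 12, 0], "dr": [0, 0, 0]}, {"gripper": 0, "slide": [0, 16, 0], "dr": [0, 0, 0]}, {"gripper": 0, "slide": [0, 16, 0], "dr": [0, 0, 0]}, {"gripper": 0, "slide": [0, 16, 0], "dr": [0, 0, 0]}])

```text
time: 12.62
ee_pos: [0.5559, 0.1245, 0.2647]
tool_rot: [0.259, 1.557, -0.261]
wrist_force: [0.9, -0.5, 0.3]
grip_width: 0.002
```

```bash
python3 v.py 8; python3 - <<'E'
from h import *
c=load('side8');cv2.imwrite('pics/s8.png',cv2.resize(c['img'][190:340,250:470],None,fx=3.5,fy=3.5,interpolation=cv2.INTER_CUBIC))
P=cloud(c);h=cv2.cvtColor(c['img'],cv2.COLOR_BGR2HSV)
m=(h[...,0]>45)&(h[...,0]<80)&(h[...,1]>120);L=toL(P);m&=(L[...,2]>.155)&(L[...,2]<.19)&(abs(L[...,0])<.09)
q=P[m];print(len(q),np.percentile(q[:,2],[10,50,90]).round(4))
E
```

```text
t 12.62 L [-0.0362  0.1203  0.2647] F [ 0.9 -0.5  0.3] grip 0.002 q [ 0.04  0.03  1.8  -0.    1.31  0.37]
[0.01, -0.005, 0.0695] slide [ 19.53 -12.5    4.66] dr [ 0.  -0.1  0.1]
top 504 axis y,z,yaw [-0.0488  0.0755  0.0062] x97 0.0431
side 289 axis y,z,yaw [-0.0468  0.0729 -0.042 ] x97 0.0459
61 [0.1616 0.1687 0.173 ]
```

View pics/s8.png

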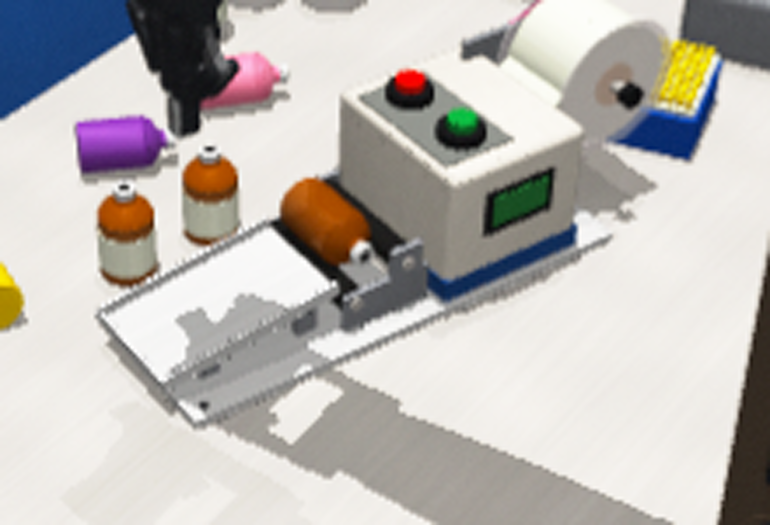

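The vial is still in its seat at crop (325,220). Both buttons are up, at (410,85) and (462,122), and the arm is clear. Handing in.

```bash
python3 -c "
from station import bot
print(bot.close_job())"
```

```text
the job is handed in; nothing more can be done
None
```

I pushed the amber vial up the gutter at about 50 mm/s with the part-closed fingertips until it dropped into its seat. Only then did I press the green start button right down and let go. The job was handed in at about 12.7 s; it gives no verdict.

- **Vial:** before and after the press the top camera put its axis at y -0.049, z 0.0755 m and square within 0.006 rad. The seat is at -0.050 and 0.0764.
- **Start button:** it moved about 4.4 mm from where I first read force (2.2 N), then stopped at 12 N with no further travel; right down takes 5 N. I could not read the joint itself. After release its top measured at the same height as before, within 0.5 mm.
- **Rest of the bench:** in the last view the red button and the two standing labelled vials looked unchanged, and the arm was clear of everything. I did not measure the other things on the bench again.
- **Disagreement:** the side camera's fit of the vial was poorer, about 3 mm off the seat in y and z and 0.04 rad out of square. When the fingers hid the vial it was useless. I relied on the top camera, the wrist force falling to zero when the vial dropped, and the pictures.

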